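Find the rattling parts case and hold it out

TASK

One of the three sealed parts cases has a part rolling loose inside. One at a time, from the robot's left to its right, lift each case clear of the mat and shake or rock it briskly back and forth to find out which one rattles, standing each quiet case upright in its own bay again. Then hold the rattling case out, level and still, over the yellow disc, clear of it by at least about 8 cm (but no more than about 25 cm), and finish while still holding it there; leave the oil bottle, bearing, screwdriver and gear where they are.

Things in the scene. Friction and masses are not known exactly. Their poses are not given: they have to be found in the camera images.
- case_1_mid (a point): centre of the left (robot's view, at the start) of three identical sealed blue steel parts cases with aluminium lids: boxes 120 mm long (own x), 58 wide (y), 60 tall (z, up), 0.62 to 0.7 kg in all, standing on the mat; this point is 30 mm above the underside. Grasp from above by the two long plain sides, fingers closing along its y, at mid-length. Any one of the three may be the rattling one
- case_2_mid (a point): centre of the middle case, same as the left one. Inside the rattling case a 46 mm, 400 g steel ball rolls loose in a 110 x 48 x 50 mm hollow: along the case's x it runs up to 32 mm either side of the centre, knocks at the ends when shaken and shifts the held case's balance about its y by up to 0.12 N m each way
- case_3_mid (a point): centre of the right case, same as the left one. In the two quiet cases a part of the same mass as the ball is packed tight and does not move, so weight or looks do not tell which case rattles
- bay_1 (a point): centre of the left white-outlined bay (144 x 76 mm) on the top of a fixed black rubber mat, 150 x 320 x 6 mm; case_1 stands centred here at the start, its x and y along the bay's x and y; the bays are 105 mm apart along y; the mat has no rims
- bay_2 (a point): centre of the middle white-outlined bay (144 x 76 mm) on the top of a fixed black rubber mat, 150 x 320 x 6 mm; case_2 stands centred here at the start, its x and y along the bay's x and y; the bays are 105 mm apart along y; the mat has no rims
- bay_3 (a point): centre of the right white-outlined bay (144 x 76 mm) on the top of a fixed black rubber mat, 150 x 320 x 6 mm; case_3 stands centred here at the start, its x and y along the bay's x and y; the bays are 105 mm apart along y; the mat has no rims
- disc_top (a point): centre of the top of the fixed yellow hand-over disc, 90 mm across and 4 mm thick, near the front of the bench, beyond the mat
- oil_mid (a point): bystander: black oil bottle, 64 mm across, 150 mm tall; point at half height
- bearing_mid (a point): bystander: steel bearing ring, 76 mm across, 20 mm tall; its centre
- driver_mid (a point): bystander: screwdriver lying flat, about 200 mm long along its x
- gear_mid (a point): bystander: steel gear, 72 mm across, 26 mm tall with its hub; its centre
Things that resemble listed ones, but are neither listed nor needed, are in the scene too. Leave any purple look-alike of the part that bears case_3_mid alone.

How it is judged:
On the way, in this order (a step that is already met when the one before it is completed fails the run):
1. the left case is held clear of the mat (20 mm or more) and moves briskly (0.10 m/s or 0.6 rad/s) (height (world z) of case_1_mid above 0.056 m and contact force between the fingers and case_1 above 1 N and (linear speed of case_1 above 0.1 m/s or angular speed of case_1 above 0.6 rad/s)), for 0.02 s.
2. still aloft, the left case stops or turns back (height (world z) of case_1_mid above 0.056 m and contact force between the fingers and case_1 above 1 N and linear speed of case_1 below 0.06 m/s and angular speed of case_1 below 0.5 rad/s), for 0.004 s.
3. still aloft, the left case moves briskly again: it has been shaken (all of step 1), for 0.02 s.
4. the middle case is held clear of the mat (20 mm or more) and moves briskly (0.10 m/s or 0.6 rad/s) (height (world z) of case_2_mid above 0.056 m and contact force between the fingers and case_2 above 1 N and (linear speed of case_2 above 0.1 m/s or angular speed of case_2 above 0.6 rad/s)), for 0.02 s.
5. still aloft, the middle case stops or turns back (height (world z) of case_2_mid above 0.056 m and contact force between the fingers and case_2 above 1 N and linear speed of case_2 below 0.06 m/s and angular speed of case_2 below 0.5 rad/s), for 0.004 s.
6. still aloft, the middle case moves briskly again: it has been shaken (all of step 4), for 0.02 s.
7. the right case is held clear of the mat (20 mm or more) and moves briskly (0.10 m/s or 0.6 rad/s) (height (world z) of case_3_mid above 0.056 m and contact force between the fingers and case_3 above 1 N and (linear speed of case_3 above 0.1 m/s or angular speed of case_3 above 0.6 rad/s)), for 0.02 s.
8. still aloft, the right case stops or turns back (height (world z) of case_3_mid above 0.056 m and contact force between the fingers and case_3 above 1 N and linear speed of case_3 below 0.06 m/s and angular speed of case_3 below 0.5 rad/s), for 0.004 s.
9. still aloft, the right case moves briskly again: it has been shaken (all of step 7), for 0.02 s.
At the end, for the whole second after the job is handed in: The rattling case is gripped, centre within 45 mm of the disc's centre seen from above and 100 to 300 mm above the bench, level within 0.2 rad, under 0.04 m/s; the quiet two stand upright, still and untouched on the mat, each centre within 30 mm of its bay's centre (((distance between loose_c0 and case_1_mid below 0.05 m and horizontal distance between case_1_mid and disc_top below 0.045 m and height (world z) of case_1_mid between 0.1 and 0.3 m and angle between case_1_mid's own z axis and vertical below 0.2 rad and contact force between the fingers and case_1 above 2 N and linear speed of case_1 below 0.04 m/s and horizontal distance between case_2_mid and bay_2 below 0.03 m and height (world z) of case_2_mid between 0.03 and 0.042 m and angle between each of case_2_mid, case_3_mid's own z axis and vertical below 0.1 rad and linear speed of each of case_2, case_3 below 0.02 m/s and contact force between each of the arm, the fingers, case_1 and case_2 below 0.2 N and horizontal distance between case_3_mid and bay_3 below 0.03 m and height (world z) of case_3_mid between 0.03 and 0.042 m and contact force between each of the arm, the fingers, case_1 and case_3 below 0.2 N) or (distance between loose_c0 and case_2_mid below 0.05 m and horizontal distance between case_2_mid and disc_top below 0.045 m and height (world z) of case_2_mid between 0.1 and 0.3 m and angle between case_2_mid's own z axis and vertical below 0.2 rad and contact force between the fingers and case_2 above 2 N and linear speed of case_2 below 0.04 m/s and horizontal distance between case_1_mid and bay_1 below 0.03 m and height (world z) of case_1_mid between 0.03 and 0.042 m and angle between each of case_1_mid, case_3_mid's own z axis and vertical below 0.1 rad and linear speed of each of case_1, case_3 below 0.02 m/s and contact force between each of the arm, the fingers, case_2 and case_1 below 0.2 N and horizontal distance between case_3_mid and bay_3 below 0.03 m and height (world z) of case_3_mid between 0.03 and 0.042 m and contact force between each of the arm, the fingers, case_2 and case_3 below 0.2 N) or (distance between loose_c0 and case_3_mid below 0.05 m and horizontal distance between case_3_mid and disc_top below 0.045 m and height (world z) of case_3_mid between 0.1 and 0.3 m and angle between case_3_mid's own z axis and vertical below 0.2 rad and contact force between the fingers and case_3 above 2 N and linear speed of case_3 below 0.04 m/s and horizontal distance between case_1_mid and bay_1 below 0.03 m and height (world z) of case_1_mid between 0.03 and 0.042 m and angle between each of case_1_mid, case_2_mid's own z axis and vertical below 0.1 rad and linear speed of each of case_1, case_2 below 0.02 m/s and contact force between each of the arm, the fingers, case_3 and case_1 below 0.2 N and horizontal distance between case_2_mid and bay_2 below 0.03 m and height (world z) of case_2_mid between 0.03 and 0.042 m and contact force between each of the arm, the fingers, case_3 and case_2 below 0.2 N))); the arm keeps its last pose, push and grip.
It fails at once if the oil is moved by more than 25 mm (distance of oil_mid from where it was at the start of the episode above 0.025 m).
It fails at once if the bearing is moved by more than 25 mm (distance of bearing_mid from where it was at the start of the episode above 0.025 m).
It fails at once if the driver is moved by more than 25 mm (distance of driver_mid from where it was at the start of the episode above 0.025 m).
It fails at once if the gear is moved by more than 25 mm (distance of gear_mid from where it was at the start of the episode above 0.025 m).
It also fails if it takes over 72 s, if anything falls off the work surface, if the arm or the gripper's body presses on something with over 40 N, if the wrist force passes 120 N, or if a joint passes its speed limit or range.

ROBOT

A 7-joint arm with a two-finger parallel gripper is mounted at the origin on the work surface. World frame = base frame: x ahead of the robot, y to its left, z up, the work surface at z = 0. Lengths are in m, angles in rad, forces in N, time in s.
With the tool pointing down it reaches from about 0.4 to 0.85 m from the base axis. Payload 10.4 kg.
Tool frame: the origin (TCP) lies on the mounting face of the last link; the fingertips stand 182 mm ahead of it and the grasp point (between the pads) lies 164 mm ahead of it; z points along the fingers, y is the direction in which the jaws open and shut (so a half turn about z gives the same grasp; the last joint's range is limited). The gripper opens to 87 mm and grips with 3 to 60 N. Pads are 19 mm wide; open, the fingers measure 117 mm over their backs; the gripper's body (75 mm by 190 mm) begins 51 mm behind the grasp point.
Start: joints at [-1.362, 0.332, -0.065, 1.46, 0.022, 1.35, -0.088], TCP at [0.144, 0.608, 0.405] pointing down, gripper open.
Joint ranges: [-2.6, 2.6], [-0.5, 2.12], [-1.47, 1.34], [0.16, 2.42], [-1.27, 4.41], [0.06, 2.06], [-2.6, 2.6]. Speed limits (rad/s): [2.22, 2.22, 2.79, 2.79, 3.14, 3.14, 3.14].

INTERFACE

Orientations are given as a rotation vector (axis times angle).
In Python, from station import r gives the robot as it stands. The module is installed in compiled form; this text tells all that it offers.
- The arm moves only by the shell command python3 -m jog 'ROWS' [FORCE]. ROWS is JSON, a list of rows, each an object with "rotation": the turn, a rotation vector about the tool's x, y, z in degrees, a list of three; "offset": the shift along the tool's x, y, z in mm, a list of three; "claw": the opening, from 0 (shut) to 1 (fully open). A call has 1 to 10 rows; each row is the pose to reach, as a shift and turn from the pose commanded when the call began, along the tool's axes at that moment; what a row does not reach only later rows make up. A row lasts 1/10 s, in which the tool goes at most 50 mm and 8.59 degrees, less where a joint would pass 70% of its speed; a pose out of reach is approached as far as the arm can. A call with a gripper value outside its range is refused whole. The fingers move at their own pace and stop on an object; FORCE is the grip in N (left out, the last holds). Time passes only in rows, so rows that repeat a pose let the fingers close. It gives the time, the measured TCP pose, the force and the opening at its end, in the units of the state.
- r.sense(): the state, without advancing time (a new reading comes with each control period).
- r.grab_frame(name): name is "scene" or "top"; returns a dict with "frame" (400x640x3 uint8, blue, green, red), "z_map" (400x640 float32, m along the optical axis (not along the pixel's ray), 0 where there is no reading), "camera_matrix" (3x3 intrinsics, pixels), "dist" ([k1, k2, p1, p2, k3] as OpenCV has them; the pictures are not rectified), "rvec" (rotation vector, rad) and "tvec" (3), from world to camera coordinates, as OpenCV has them. Camera axes: x right, y down, z forward; pixel columns grow to the right and rows downward; lengths in m; the calibration is good to about 2 mm. A picture is of the moment at which its call begins.
- r.finish_job(): hands the job in, once; it reports no verdict.
The state is a dict: "clock": time; "joint_positions": joint angles; "qvel": joint speeds; "joint_torque": joint torques, N m; "eef_pos": TCP position; "orientation": TCP orientation; "contact_force": force on the tool from outside, world axes, zero at the start; "torque": the same for the moment, N m; "finger_gap": finger opening in m.
Only numpy, scipy, OpenCV 4.12 (cv2) and the standard library are available. Lean on these libraries where they do the work, as an engineer would, in place of code of your own. Each camera call takes 0.05 s, during which the arm holds its last target.

## Working session

There is one attempt and no reset: what is moved stays moved. The work goes in short steps, Python scripts to look and compute and a shell command to move; the robot and the scene stay as the last step left them, time stands still between calls to the robot, and variables do not carry over. Pictures are saved under pics/ and viewed, and the job is handed in when it is done.

```bash
mkdir -p pics; cat > h.py <<'E'
import numpy as np,cv2
from station import r
def P(f,u,v,z=None,plane=None):
    K=f["camera_matrix"];d=np.array(f["dist"],float)
    p=cv2.undistortPoints(np.array([[[u,v]]],float),np.array(K),d)[0,0]
    R=cv2.Rodrigues(np.array(f["rvec"],float))[0];t=np.array(f["tvec"],float).ravel()
    ray=R.T@np.array([p[0],p[1],1]);c=-R.T@t
    if plane is not None: return c+ray*(plane-c[2])/ray[2]
    if z is None: z=float(f["z_map"][int(round(v)),int(round(u))])
    return c+ray*z
E
python3 - <<'E'
from h import *
for n in("scene","top"):
    f=r.grab_frame(n);cv2.imwrite(f"pics/{n}0.png",f["frame"])
print(r.sense())
E
```

```text
{'clock': 0.1, 'joint_positions': array([-1.36161705,  0.33282988, -0.0647303 ,  1.46081574,  0.02158032,
        1.34990296, -0.08850153]), 'qvel': array([-0.00079345, -0.00170458, -0.00139339, -0.00197193, -0.00181555,
        0.00061251,  0.00108556]), 'joint_torque': array([ 1.04499675e-03, -6.24541283e+01,  2.41546507e-02, -3.90708983e+01,
       -6.14136388e-02,  3.67200002e-02,  9.15445162e-05]), 'eef_pos': array([0.14351868, 0.60819422, 0.40404004]), 'orientation': array([-3.63185521e-01, -3.12040756e+00,  1.97256464e-03]), 'contact_force': array([ 0.97322167, -0.59839186, -0.49102873]), 'torque': array([ 0.01047891, -0.03015549,  0.00236301]), 'finger_gap': 0.08718513604139702}
```

View pics/scene0.png

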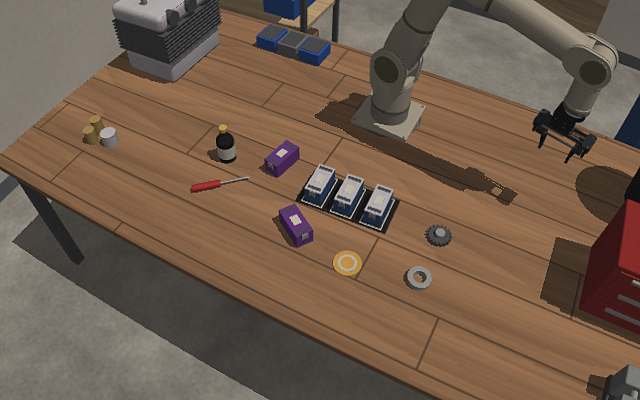

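View pics/top0.png

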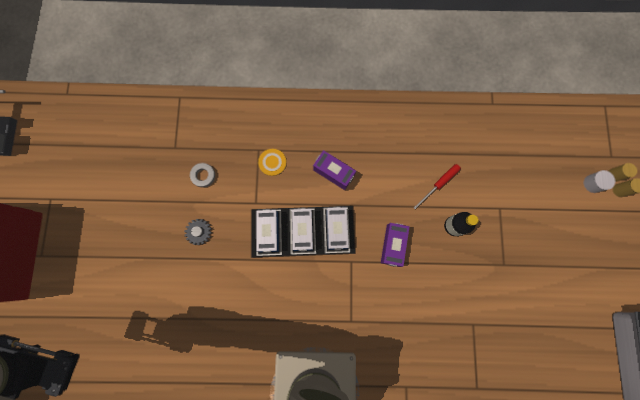

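The scene picture shows the arm at upper right. The top picture has robot-left on the left and x pointing up.

Things that could be taken for the cases, by top-view pixel:
- Blue cases with aluminium lids at (267,232), (302,231) and (338,229), on the black mat.
- Purple look-alikes at (335,170) and (397,245), to be left alone.
- Blue bins at the far edge, seen in the scene view at (290,45).

I choose the three on the mat and check them in a close crop.

```bash
python3 - <<'E'
from h import *
f=cv2.imread("pics/top0.png")
c=cv2.resize(f[140:270,180:370],None,fx=4.2,fy=4.2,interpolation=cv2.INTER_CUBIC);cv2.imwrite("pics/c0.png",c);print(c.shape)
E
```

```text
(546, 798, 3)
```

View pics/c0.png

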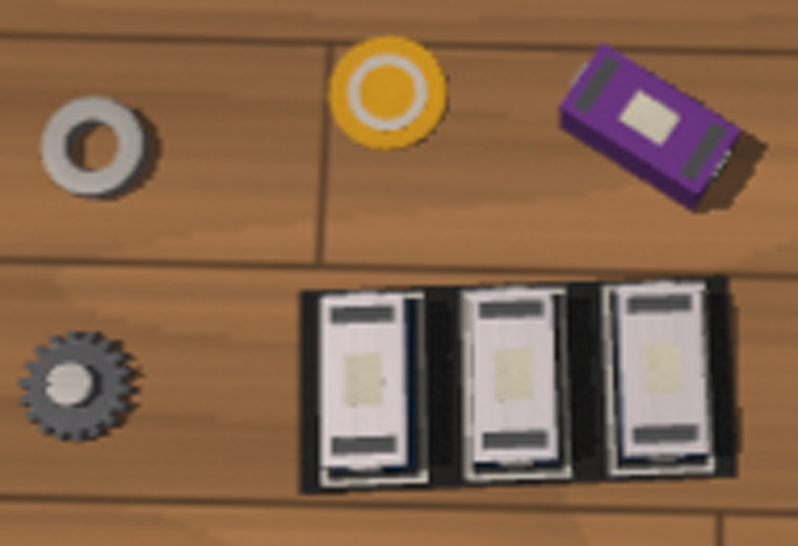

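```bash
python3 - <<'E'
from h import *
f=r.grab_frame("top")
q=lambda x,y:((x+.5)/4.2-.5+180,(y+.5)/4.2-.5+140)
np.set_printoptions(precision=4,suppress=True)
for n,cs in dict(c1=[(322,294),(407,293),(404,467),(321,470)],c2=[(465,290),(555,289),(560,462),(472,465)],c3=[(618,284),(702,283),(710,456),(624,459)]).items():
    p=[P(f,*q(*c),plane=.066) for c in cs];print(n,np.mean(p,0),[ (x[:2]*1000).round() for x in p])
for n,c in dict(l1=(363,379),l2=(514,373),l3=(662,367)).items(): print(n,P(f,*q(*c),plane=.066),P(f,*q(*c)))
p=[P(f,*q(*c),plane=.006) for c in[(301,292),(728,277),(738,475),(302,493)]];m=np.mean(p,0);print("mat",m,np.array(p)[:,:2])
a=p[0]+p[3]-p[1]-p[2];a[2]=0;a/=np.linalg.norm(a);print("ydir",a,np.degrees(np.arctan2(-a[0],a[1])))
for k in(1,0,-1):print(m+a*.105*k)
print("disc",P(f,*q(387,93),plane=.004),P(f,*q(387,93)))
for n,c in dict(bear=(95,147),gear=(78,388),pur=(650,120)).items():print(n,P(f,*q(*c)))
R=cv2.Rodrigues(r.sense()["orientation"])[0];print(R)
E
```

```text
c1 [0.4618 0.1526 0.066 ] [array([522., 185.]), array([524., 125.]), array([402., 122.]), array([399., 179.])]
c2 [0.4671 0.048  0.066 ] [array([527.,  84.]), array([529.,  20.]), array([408.,  14.]), array([404.,  75.])]
c3 [ 0.4735 -0.0575  0.066 ] [array([534., -25.]), array([536., -84.]), array([414., -91.]), array([411., -31.])]
l1 [0.4625 0.153  0.066 ] [0.4623 0.1527 0.0678]
l2 [0.4689 0.0474 0.066 ] [0.4687 0.0473 0.0678]
l3 [ 0.4753 -0.0565  0.066 ] [ 0.4754 -0.0565  0.065 ]
mat [0.4683 0.0469 0.006 ] [[ 0.5329  0.2102]
 [ 0.551  -0.1081]
 [ 0.4043 -0.1159]
 [ 0.385   0.2014]]
ydir [-0.0588  0.9983  0.    ] 3.3723251664195337
[0.4621 0.1517 0.006 ]
[0.4683 0.0469 0.006 ]
[ 0.4745 -0.0579  0.006 ]
disc [0.6887 0.1533 0.004 ] [0.6875 0.1528 0.0081]
bear [ 0.6423  0.3736 -0.0005]
gear [0.4562 0.3634 0.026 ]
pur [ 0.6557 -0.0459  0.0624]
[[-0.9733  0.2297 -0.0002]
 [ 0.2297  0.9733 -0.001 ]
 [-0.     -0.0011 -1.    ]]
```

The cases measure 57–62 × 122 mm and stand where the mat geometry puts the bays, to within 2 mm. The disc is at (0.688, 0.153). Bay yaw is +3.4°, and the tool needs to turn -16.6° about its z. Now I move above case 1.

```bash
python3 -m jog '[{"rotation":[0,0,-16.6],"offset":[-415,-370,100],"claw":1},{"rotation":[0,0,-16.6],"offset":[-415,-370,100],"claw":1},{"rotation":[0,0,-16.6],"offset":[-415,-370,100],"claw":1},{"rotation":[0,0,-16.6],"offset":[-415,-370,100],"claw":1},{"rotation":[0,0,-16.6],"offset":[-415,-370,100],"claw":1},{"rotation":[0,0,-16.6],"offset":[-415,-370,100],"claw":1},{"rotation":[0,0,-16.6],"offset":[-415,-370,100],"claw":1},{"rotation":[0,0,-16.6],"offset":[-415,-370,100],"claw":1},{"rotation":[0,0,-16.6],"offset":[-415,-370,100],"claw":1},{"rotation":[0,0,-16.6],"offset":[-415,-370,100],"claw":1}]' 50
python3 -m jog '[{"rotation":[0,0,0],"offset":[0,0,0],"claw":1}]'
cat > st.py <<'E'
from h import *
np.set_printoptions(precision=4,suppress=True)
import sys
s=r.sense();R=cv2.Rodrigues(s["orientation"])[0]
print(s["clock"],"tcp",s["eef_pos"],"gap",s["finger_gap"],"qv",abs(s["qvel"]).max());print(R)
g=s["eef_pos"]+R[:,2]*.164;print("grasp",g,"yaw of y",np.degrees(np.arctan2(-R[0,1],R[1,1])),"q",s["joint_positions"])
print("tool F",R.T@s["contact_force"],"tool M",R.T@s["torque"])
if len(sys.argv)>1:
    t=np.array([float(x) for x in sys.argv[1:4]]);print("need tool mm",1000*R.T@(t-g))
E
python3 st.py .4622 .1522 .041
```

```text
clock: 1.15
eef_pos: [0.4265, 0.2033, 0.316]
orientation: [-0.091, 3.14, 0.001]
contact_force: [1.5, 0.3, 0.1]
finger_gap: 0.0868
clock: 1.25
eef_pos: [0.4285, 0.1992, 0.3153]
orientation: [0.077, -3.14, 0.004]
contact_force: [-1.0, 1.7, 0.7]
finger_gap: 0.0874
1.25 tcp [0.4285 0.1992 0.3153] gap 0.087427412895975 qv 0.105851743597374
[[-0.9988 -0.049  -0.0002]
 [-0.049   0.9988 -0.0024]
 [ 0.0003 -0.0024 -1.    ]]
grasp [0.4285 0.1988 0.1513] yaw of y 2.807178204454311 q [-0.7868  0.0649  0.2644  1.9768 -0.0168  1.1036  1.1045]
tool F [ 0.9309  1.7057 -0.7068] tool M [-0.0773  0.0447  0.0169]
need tool mm [-31.4513 -47.9606 110.3605]
```

```bash
python3 -m jog '[{"rotation":[0,0,-0.6],"offset":[-31,-48,20],"claw":1},{"rotation":[0,0,-0.6],"offset":[-31,-48,20],"claw":1},{"rotation":[0,0,-0.6],"offset":[-31,-48,20],"claw":1},{"rotation":[0,0,-0.6],"offset":[-31,-48,20],"claw":1}]'
python3 st.py .4622 .1522 .041
python3 - <<'E'
from h import *
f=r.grab_frame("scene")["frame"]
cv2.imwrite("pics/a1.png",cv2.resize(f[100:290,230:500],None,fx=2.9,fy=2.9))
E
```

```text
clock: 1.65
eef_pos: [0.4591, 0.16, 0.2963]
orientation: [0.108, -3.139, -0.001]
contact_force: [-0.5, -0.6, 0.9]
finger_gap: 0.0872
1.65 tcp [0.4591 0.16   0.2963] gap 0.08724299407499068 qv 0.013013637356627961
[[-0.9976 -0.0688 -0.0005]
 [-0.0688  0.9976  0.0003]
 [ 0.0005  0.0003 -1.    ]]
grasp [0.459  0.16   0.1323] yaw of y 3.943976851247801 q [-0.7215  0.1179  0.312   1.9674 -0.0419  1.0626  1.2485]
tool F [ 0.5433 -0.5797 -0.9007] tool M [ 0.0099  0.0427 -0.0205]
need tool mm [-2.6775 -8.046  91.2638]
```

View pics/a1.png

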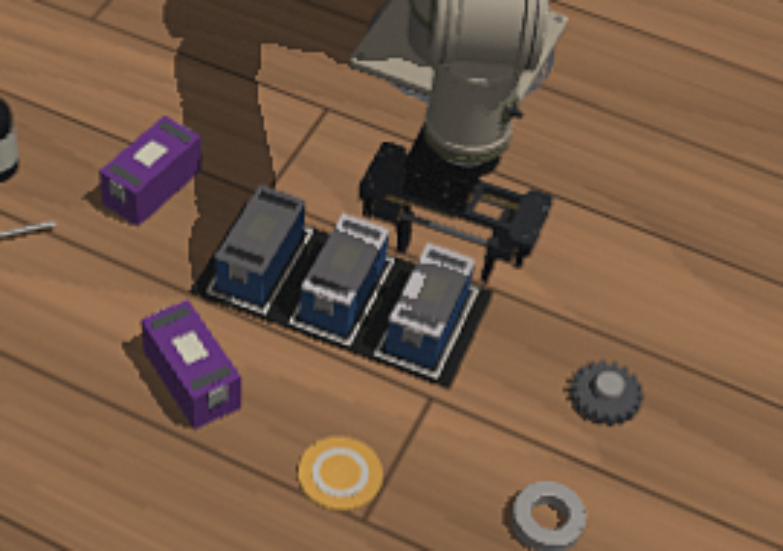

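The image shows the open jaws just above and behind case 1 (crop pixel (430,300)), aligned with it. I correct by 8 mm, descend and close.

```bash
python3 -m jog '[{"rotation":[0,0,0.6],"offset":[-3,-8,20],"claw":1},{"rotation":[0,0,0.6],"offset":[-3,-8,45],"claw":1},{"rotation":[0,0,0.6],"offset":[-3,-8,75],"claw":1},{"rotation":[0,0,0.6],"offset":[-3,-8,91],"claw":1},{"rotation":[0,0,0.6],"offset":[-3,-8,91],"claw":1},{"rotation":[0,0,0.6],"offset":[-3,-8,91],"claw":1}]'
python3 st.py .4622 .1522 .041
python3 -m jog '[{"rotation":[0,0,0],"offset":[0,0,0],"claw":0},{"rotation":[0,0,0],"offset":[0,0,0],"claw":0},{"rotation":[0,0,0],"offset":[0,0,0],"claw":0},{"rotation":[0,0,0],"offset":[0,0,0],"claw":0},{"rotation":[0,0,0],"offset":[0,0,0],"claw":0},{"rotation":[0,0,0],"offset":[0,0,0],"claw":0}]' 50
python3 st.py .4622 .1522 .041
```

```text
clock: 2.3
eef_pos: [0.463, 0.1523, 0.2059]
orientation: [-0.093, 3.14, 0.001]
contact_force: [0.3, 0.4, 0.8]
finger_gap: 0.0873
2.3 tcp [0.463  0.1523 0.2059] gap 0.0872954575959191 qv 0.016546872628936678
[[-0.9982 -0.0593  0.0003]
 [-0.0593  0.9982  0.0006]
 [-0.0003  0.0005 -1.    ]]
grasp [0.463  0.1524 0.0419] yaw of y 3.399950932412934 q [-0.6919  0.2549  0.3104  2.0377 -0.1021  0.8628  1.3057]
tool F [-0.3331  0.3761 -0.7685] tool M [-0.071   0.0024  0.0179]
need tool mm [ 0.8504 -0.1469  0.944 ]
clock: 2.9
eef_pos: [0.4632, 0.1518, 0.2056]
orientation: [-0.091, 3.14, 0.001]
contact_force: [-1.6, 4.2, 4.4]
finger_gap: 0.0577
2.9 tcp [0.4632 0.1518 0.2056] gap 0.0576709454846591 qv 0.0030041096970138217
[[-0.9983 -0.0582  0.0005]
 [-0.0582  0.9983  0.001 ]
 [-0.0006  0.0009 -1.    ]]
grasp [0.4633 0.152  0.0416] yaw of y 3.337520353273476 q [-0.691   0.2554  0.3108  2.038  -0.1029  0.8617  1.3065]
tool F [ 1.3793  4.2505 -4.4154] tool M [-0.6123  0.2501  0.083 ]
need tool mm [1.0742 0.3111 0.5986]
```

Gripped at 57.7 mm. Next I lift 100 mm and hold.

```bash
python3 -m jog '[{"rotation":[0,0,0],"offset":[0,0,-20],"claw":0},{"rotation":[0,0,0],"offset":[0,0,-50],"claw":0},{"rotation":[0,0,0],"offset":[0,0,-80],"claw":0},{"rotation":[0,0,0],"offset":[0,0,-100],"claw":0},{"rotation":[0,0,0],"offset":[0,0,-100],"claw":0},{"rotation":[0,0,0],"offset":[0,0,-100],"claw":0},{"rotation":[0,0,0],"offset":[0,0,-100],"claw":0}]'
python3 st.py
python3 -m jog '[{"rotation":[0,8,0],"offset":[0,0,-100],"claw":0}]' >/dev/null 2>&1; python3 st.py
```

```text
clock: 3.6
eef_pos: [0.4624, 0.151, 0.3033]
orientation: [0.091, -3.137, 0.002]
contact_force: [-0.1, -0.3, -5.6]
finger_gap: 0.0576
3.6 tcp [0.4624 0.151  0.3033] gap 0.05760350331403154 qv 0.003210951686595782
[[-0.9983 -0.0579 -0.0028]
 [-0.0578  0.9983 -0.0015]
 [ 0.0028 -0.0014 -1.    ]]
grasp [0.462  0.1507 0.1394] yaw of y 3.3164272958915797 q [-0.7157  0.1108  0.3259  1.959  -0.0397  1.0811  1.2558]
tool F [ 0.0716 -0.326   5.5943] tool M [0.0053 0.0416 0.0251]
3.7 tcp [0.4607 0.1507 0.3437] gap 0.057676536004800424 qv 2.4773111851925482
[[-0.9891 -0.0579 -0.1352]
 [-0.0567  0.9983 -0.0127]
 [ 0.1357 -0.0049 -0.9907]]
grasp [0.4385 0.1486 0.1813] yaw of y 3.3197769064374985 q [-0.7061  0.1145  0.3329  1.8673 -0.0777  1.2979  1.2815]
tool F [-0.0234  0.553   7.1225] tool M [-0.0147 -0.1097 -0.0073]
```

That last row raised it about 40 mm more than I meant, because offsets count from each call's start. It does no harm. I continue the rock from here.

```bash
python3 -m jog '[{"rotation":[0,6,0],"offset":[0,0,0],"claw":0},{"rotation":[0,6,0],"offset":[0,0,0],"claw":0},{"rotation":[0,6,0],"offset":[0,0,0],"claw":0},{"rotation":[0,6,0],"offset":[0,0,0],"claw":0},{"rotation":[0,6,0],"offset":[0,0,0],"claw":0},{"rotation":[0,6,0],"offset":[0,0,0],"claw":0}]'; python3 st.py
python3 -m jog '[{"rotation":[0,-8,0],"offset":[0,0,0],"claw":0},{"rotation":[0,-16,0],"offset":[0,0,0],"claw":0},{"rotation":[0,-24,0],"offset":[0,0,0],"claw":0},{"rotation":[0,-28,0],"offset":[0,0,0],"claw":0},{"rotation":[0,-28,0],"offset":[0,0,0],"claw":0},{"rotation":[0,-28,0],"offset":[0,0,0],"claw":0},{"rotation":[0,-28,0],"offset":[0,0,0],"claw":0},{"rotation":[0,-28,0],"offset":[0,0,0],"claw":0},{"rotation":[0,-28,0],"offset":[0,0,0],"claw":0}]'; python3 st.py
```

```text
clock: 4.3
eef_pos: [0.463, 0.1513, 0.35]
orientation: [0.084, -2.91, 0.01]
contact_force: [-0.1, -0.0, -5.5]
finger_gap: 0.0579
4.3 tcp [0.463  0.1513 0.35  ] gap 0.057874295222948194 qv 0.006128229817845659
[[-0.9719 -0.0575 -0.2283]
 [-0.0558  0.9983 -0.0136]
 [ 0.2287 -0.0005 -0.9735]]
grasp [0.4256 0.1491 0.1904] yaw of y 3.2939435758720776 q [-0.6936  0.1519  0.3401  1.8209 -0.1181  1.4006  1.3098]
tool F [-1.1287 -0.0146  5.3652] tool M [ 0.0058 -0.4095 -0.0098]
clock: 5.2
eef_pos: [0.4635, 0.1513, 0.3501]
orientation: [-0.082, 2.884, 0.01]
contact_force: [0.6, -1.3, -7.2]
finger_gap: 0.0577
5.2 tcp [0.4635 0.1513 0.3501] gap 0.05765799091244098 qv 0.004309370639132723
[[-0.9657 -0.057   0.2534]
 [-0.0553  0.9984  0.0138]
 [-0.2538 -0.0007 -0.9673]]
grasp [0.5051 0.1535 0.1915] yaw of y 3.2648236287731565 q [-0.7486 -0.0319  0.3026  2.0042  0.1324  0.934   1.1165]
tool F [ 1.2743 -1.3554  7.0985] tool M [ 0.0487  0.4469 -0.0071]
```

```bash
python3 -m jog '[{"rotation":[0,6,0],"offset":[0,0,0],"claw":0},{"rotation":[0,11,0],"offset":[0,0,0],"claw":0},{"rotation":[0,11,0],"offset":[0,0,0],"claw":0},{"rotation":[0,11,0],"offset":[0,0,0],"claw":0},{"rotation":[0,11,0],"offset":[0,0,0],"claw":0},{"rotation":[0,11,0],"offset":[0,0,0],"claw":0}]'; python3 st.py|tail -5
python3 -m jog '[{"rotation":[0,7,0],"offset":[0,0,0],"claw":0},{"rotation":[0,7,0],"offset":[0,0,0],"claw":0},{"rotation":[0,7,0],"offset":[0,0,0],"claw":0},{"rotation":[0,7,0],"offset":[0,0,0],"claw":0},{"rotation":[0,7,0],"offset":[0,0,0],"claw":0},{"rotation":[0,7,0],"offset":[0,0,0],"claw":0},{"rotation":[0,7,0],"offset":[0,0,0],"claw":0},{"rotation":[0,7,0],"offset":[0,0,0],"claw":0}]'; python3 st.py|tail -5;
python3 -m jog '[{"rotation":[0,0,0],"offset":[0,0,0],"claw":0}]'; python3 st.py|tail -1;
```

```text
clock: 5.8
eef_pos: [0.4631, 0.1513, 0.3504]
orientation: [-0.089, 3.073, 0.003]
contact_force: [-0.3, -0.1, -6.6]
finger_gap: 0.0578
[[-0.9961 -0.0576  0.0667]
 [-0.0574  0.9983  0.0036]
 [-0.0668 -0.0002 -0.9978]]
grasp [0.4741 0.1519 0.1867] yaw of y 3.2996967655582563 q [-0.7372  0.0344  0.3279  1.9301  0.0136  1.1163  1.213 ]
tool F [ 0.7205 -0.0599  6.5753] tool M [-0.0411  0.0573  0.0228]
clock: 6.6
eef_pos: [0.4633, 0.1513, 0.3503]
orientation: [0.088, -3.084, 0.003]
contact_force: [0.7, 0.8, -7.1]
finger_gap: 0.0576
[[-0.9968 -0.0573 -0.0562]
 [-0.0572  0.9984 -0.0035]
 [ 0.0563 -0.0003 -0.9984]]
grasp [0.454  0.1507 0.1866] yaw of y 3.2859478208165 q [-0.7254  0.0822  0.3405  1.8832 -0.048   1.2348  1.2599]
tool F [-1.113   0.7602  7.0351] tool M [ 0.0126 -0.1466 -0.0665]
clock: 6.7
eef_pos: [0.4633, 0.1513, 0.3503]
orientation: [0.088, -3.084, 0.003]
contact_force: [0.4, -0.1, -6.2]
finger_gap: 0.0575
tool F [-0.7568 -0.1691  6.1481] tool M [-0.0268 -0.0801  0.0683]
```

Case 1 looks quiet: at about ±3.5° its moment is only +0.06 and -0.10 N m, in line with plain tilt and with no ±0.12 jump. I level it and put it back.

```bash
python3 -m jog '[{"rotation":[0,-3.2,0],"offset":[0,0,0],"claw":0},{"rotation":[0,-3.2,0],"offset":[0,0,0],"claw":0},{"rotation":[0,-3.2,0],"offset":[0,0,0],"claw":0},{"rotation":[0,-3.2,0],"offset":[0,0,0],"claw":0}]'; python3 st.py .4633 .152 .0425
```

```text
clock: 7.1
eef_pos: [0.4633, 0.1513, 0.3503]
orientation: [0.09, -3.138, 0.001]
contact_force: [0.2, 0.1, -5.9]
finger_gap: 0.058
7.1 tcp [0.4633 0.1513 0.3503] gap 0.05795720854407158 qv 0.004684137664523944
[[-0.9984 -0.0573 -0.0021]
 [-0.0573  0.9984 -0.0005]
 [ 0.0022 -0.0004 -1.    ]]
grasp [0.4629 0.1512 0.1863] yaw of y 3.285101544558593 q [-0.732   0.061   0.3365  1.9037 -0.0221  1.1826  1.2405]
tool F [-0.2531  0.0512  5.9141] tool M [-0.0978  0.1332  0.0085]
need tool mm [ -0.7513   0.8018 143.768 ]
```

The level reading of 0.133 is odd, so I average several readings before deciding.

```bash
cat > avg.py <<'E'
from h import *
np.set_printoptions(precision=3,suppress=True)
M=[];F=[]
for i in range(10):
    r.grab_frame("top");s=r.sense();R=cv2.Rodrigues(s["orientation"])[0];M.append(R.T@s["torque"]);F.append(R.T@s["contact_force"])
M=np.array(M);F=np.array(F)
print(s["clock"],"tilt",np.degrees(np.arctan2(R[2,0],R[0,0]*-1)),"My",M[:,1],"mean",M.mean(0),"sd",M.std(0),"F",F.mean(0))
E
python3 avg.py
```

```text
7.6 tilt 0.053389155036764814 My [0.119 0.076 0.069 0.09  0.089 0.169 0.085 0.099 0.157 0.147] mean [-0.023  0.11   0.013] sd [0.039 0.034 0.021] F [-0.101 -0.123  5.773]
```

```bash
python3 -m jog '[{"rotation":[0,6,0],"offset":[0,0,0],"claw":0},{"rotation":[0,6,0],"offset":[0,0,0],"claw":0},{"rotation":[0,6,0],"offset":[0,0,0],"claw":0},{"rotation":[0,6,0],"offset":[0,0,0],"claw":0}]' >/dev/null; python3 avg.py
python3 -m jog '[{"rotation":[0,-6,0],"offset":[0,0,0],"claw":0},{"rotation":[0,-12,0],"offset":[0,0,0],"claw":0},{"rotation":[0,-12,0],"offset":[0,0,0],"claw":0},{"rotation":[0,-12,0],"offset":[0,0,0],"claw":0},{"rotation":[0,-12,0],"offset":[0,0,0],"claw":0}]'>/dev/null; python3 avg.py
python3 -m jog '[{"rotation":[0,6,0],"offset":[0,0,0],"claw":0},{"rotation":[0,6,0],"offset":[0,0,0],"claw":0},{"rotation":[0,6,0],"offset":[0,0,0],"claw":0},{"rotation":[0,6,0],"offset":[0,0,0],"claw":0}]'>/dev/null; python3 avg.py
```

```text
8.5 tilt 6.0482621636735345 My [-0.103 -0.079 -0.121 -0.084 -0.157 -0.179 -0.157 -0.112 -0.133 -0.15 ] mean [-0.004 -0.128  0.012] sd [0.028 0.032 0.038] F [-0.571 -0.047  5.987]
9.5 tilt -5.960666980399919 My [0.278 0.229 0.192 0.207 2.424 0.106 0.104 0.172 0.12  0.176] mean [-0.028  0.401 -0.006] sd [0.045 0.676 0.029] F [1.23  0.397 6.087]
10.4 tilt 0.03799137483559347 My [-0.129 -0.106 -0.124 -0.112 -0.147 -0.105 -0.065 -0.095 -0.172 -0.169] mean [-0.031 -0.122  0.009] sd [0.033 0.032 0.026] F [ 0.161 -0.068  5.965]
```

This settles it: there is a 2.4 N m knock spike as the ball reached the end, and the level moment flips from +0.11 to -0.12 N m depending on the previous tilt. Case 1 is the rattler. The earlier readings mixed the ball and pendulum terms, which have opposite signs. The other two still have to be shaken, so case 1 goes back in its bay.

```bash
python3 st.py .4633 .152 .0425; python3 -m jog '[{"rotation":[0,0,0],"offset":[0,1,40],"claw":0},{"rotation":[0,0,0],"offset":[0,1,85],"claw":0},{"rotation":[0,0,0],"offset":[0,1,115],"claw":0},{"rotation":[0,0,0],"offset":[0,1,130],"claw":0},{"rotation":[0,0,0],"offset":[0,1,136],"claw":0},{"rotation":[0,0,0],"offset":[0,1,136],"claw":0},{"rotation":[0,0,0],"offset":[0,1,136],"claw":0}]'; python3 st.py .4633 .152 .0425
python3 - <<'E'
from h import *
f=r.grab_frame("scene")["frame"]
cv2.imwrite("pics/a2.png",cv2.resize(f[130:250,280:460],None,fx=4.4,fy=4.4))
E
```

```text
10.4 tcp [0.4633 0.1513 0.3503] gap 0.05751846979080916 qv 0.001688522378619881
[[-0.9984 -0.0574 -0.0006]
 [-0.0574  0.9984 -0.0004]
 [ 0.0007 -0.0004 -1.    ]]
grasp [0.4632 0.1513 0.1863] yaw of y 3.2882145208290154 q [-0.7367  0.0604  0.3412  1.9043 -0.0217  1.1812  1.2403]
tool F [-0.057   0.6892  6.1317] tool M [-0.0164 -0.1692  0.0178]
need tool mm [ -0.2566   0.7773 143.831 ]
clock: 11.1
eef_pos: [0.4637, 0.1525, 0.2153]
orientation: [-0.09, 3.14, 0.001]
contact_force: [0.3, -0.3, -6.5]
finger_gap: 0.0575
11.1 tcp [0.4637 0.1525 0.2153] gap 0.057458371409253896 qv 0.009979842690679542
[[-0.9984 -0.0573  0.0007]
 [-0.0573  0.9984  0.0003]
 [-0.0007  0.0003 -1.    ]]
grasp [0.4638 0.1525 0.0513] yaw of y 3.2861088166063555 q [-0.7126  0.2413  0.3328  2.0314 -0.1013  0.8834  1.3037]
tool F [-0.3162 -0.2882  6.4826] tool M [-0.0294 -0.1089  0.0116]
need tool mm [ 0.5114 -0.5194  8.8178]
```

View pics/a2.png

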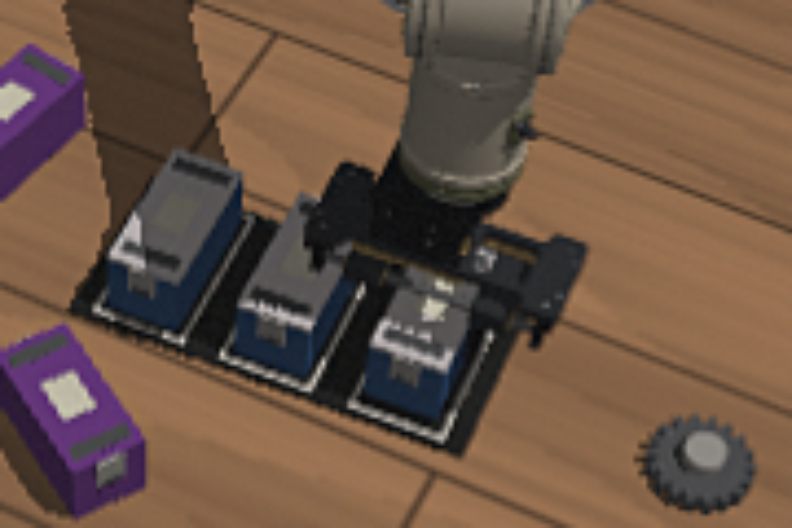

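Case 1 is level and about 9 mm above its bay (crop pixel (410,370)). I lower it, release and rise.

```bash
python3 -m jog '[{"rotation":[0,0,0],"offset":[0,0,4],"claw":0},{"rotation":[0,0,0],"offset":[0,0,7],"claw":0},{"rotation":[0,0,0],"offset":[0,0,9.5],"claw":0},{"rotation":[0,0,0],"offset":[0,0,9.5],"claw":0},{"rotation":[0,0,0],"offset":[0,0,9.5],"claw":0}]';python3 st.py|head -5|tail -1; python3 -m jog '[{"rotation":[0,0,0],"offset":[0,0,0],"claw":1},{"rotation":[0,0,0],"offset":[0,0,0],"claw":1},{"rotation":[0,0,0],"offset":[0,0,0],"claw":1},{"rotation":[0,0,0],"offset":[0,0,0],"claw":1},{"rotation":[0,0,0],"offset":[0,0,0],"claw":1},{"rotation":[0,0,0],"offset":[0,0,-30],"claw":1},{"rotation":[0,0,0],"offset":[0,0,-70],"claw":1},{"rotation":[0,0,0],"offset":[0,0,-90],"claw":1},{"rotation":[0,0,0],"offset":[0,0,-90],"claw":1}]'; python3 st.py .4685 .0470 .0415
```

```text
clock: 11.65
eef_pos: [0.4633, 0.1523, 0.2057]
orientation: [0.09, -3.139, -0.0]
contact_force: [-5.4, -1.9, 8.1]
finger_gap: 0.0578
grasp [0.4631 0.1523 0.0417] yaw of y 3.2802612315342907 q [-0.7093  0.2573  0.3304  2.0377 -0.1094  0.8637  1.3103]
clock: 12.55
eef_pos: [0.4641, 0.1526, 0.2977]
orientation: [-0.09, 3.137, 0.004]
contact_force: [-0.2, 0.1, -0.6]
finger_gap: 0.0873
12.55 tcp [0.4641 0.1526 0.2977] gap 0.08726017772449551 qv 0.05271293006660179
[[-0.9984 -0.0573  0.0037]
 [-0.0572  0.9984  0.0023]
 [-0.0039  0.0021 -1.    ]]
grasp [0.4648 0.153  0.1337] yaw of y 3.282048833215976 q [-0.7353  0.1198  0.3467  1.9636 -0.0474  1.0613  1.2602]
tool F [0.2145 0.0613 0.5662] tool M [-0.0248 -0.0416  0.0298]
need tool mm [   2.679  -106.2015   91.9905]
```

```bash
python3 -m jog '[{"rotation":[0,0,0],"offset":[1,-45,0],"claw":1},{"rotation":[0,0,0],"offset":[2,-90,0],"claw":1},{"rotation":[0,0,0],"offset":[2,-106,0],"claw":1},{"rotation":[0,0,0],"offset":[2,-106,0],"claw":1},{"rotation":[0,0,0],"offset":[2,-106,0],"claw":1}]'; python3 st.py .4685 .0470 .0415
python3 - <<'E'
from h import *
f=r.grab_frame("scene")["frame"]
cv2.imwrite("pics/a3.png",cv2.resize(f[130:250,280:460],None,fx=4.4,fy=4.4))
E
```

```text
clock: 13.05
eef_pos: [0.4671, 0.0468, 0.2942]
orientation: [0.09, -3.139, 0.001]
contact_force: [-0.4, -0.3, -0.6]
finger_gap: 0.087
13.05 tcp [0.4671 0.0468 0.2942] gap 0.08703629467740279 qv 0.017780263665018437
[[-0.9984 -0.0571 -0.0017]
 [-0.0571  0.9984 -0.0004]
 [ 0.0017 -0.0004 -1.    ]]
grasp [0.4668 0.0467 0.1302] yaw of y 3.2745482462264675 q [-0.6122  0.0818  0.4357  2.014  -0.0395  1.0554  1.4696]
tool F [ 0.4254 -0.2468  0.6044] tool M [-0.0149 -0.0247 -0.0133]
need tool mm [-1.8609  0.2216 88.6819]
```

View pics/a3.png

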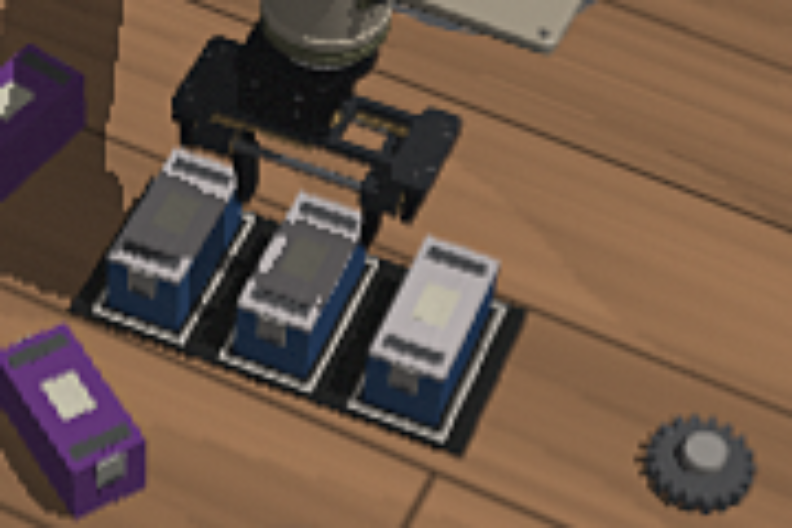

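Case 1 stands in its bay (430,330). The jaws straddle case 2 (300,280). I descend and grip.

```bash
python3 -m jog '[{"rotation":[0,0,0],"offset":[-1,0,35],"claw":1},{"rotation":[0,0,0],"offset":[-1,0,65],"claw":1},{"rotation":[0,0,0],"offset":[-1,0,82],"claw":1},{"rotation":[0,0,0],"offset":[-1,0,88],"claw":1},{"rotation":[0,0,0],"offset":[-1,0,88],"claw":1},{"rotation":[0,0,0],"offset":[-1,0,88],"claw":0},{"rotation":[0,0,0],"offset":[-1,0,88],"claw":0},{"rotation":[0,0,0],"offset":[-1,0,88],"claw":0},{"rotation":[0,0,0],"offset":[-1,0,88],"claw":0},{"rotation":[0,0,0],"offset":[-1,0,88],"claw":0}]' 50; python3 st.py .4685 .0470 .0415
```

```text
clock: 14.1
eef_pos: [0.4684, 0.0469, 0.2073]
orientation: [-0.091, 3.14, 0.001]
contact_force: [-0.8, 2.7, 4.3]
finger_gap: 0.0578
14.1 tcp [0.4684 0.0469 0.2073] gap 0.05776993598044499 qv 0.0026010550905507302
[[-0.9983 -0.0577 -0.    ]
 [-0.0577  0.9983  0.0007]
 [-0.      0.0006 -1.    ]]
grasp [0.4684 0.047  0.0433] yaw of y 3.307939841232343 q [-0.5872  0.2249  0.4272  2.0827 -0.1234  0.8573  1.54  ]
tool F [ 0.6869  2.7949 -4.2848] tool M [-0.6816  0.1525  0.015 ]
need tool mm [-0.1144 -0.0504  1.8201]
```

```bash
python3 -m jog '[{"rotation":[0,0,0],"offset":[0,0,-20],"claw":0},{"rotation":[0,0,0],"offset":[0,0,-50],"claw":0},{"rotation":[0,0,0],"offset":[0,0,-90],"claw":0},{"rotation":[0,0,0],"offset":[0,0,-130],"claw":0},{"rotation":[0,0,0],"offset":[0,0,-145],"claw":0},{"rotation":[0,0,0],"offset":[0,0,-145],"claw":0},{"rotation":[0,0,0],"offset":[0,0,-145],"claw":0}]'; python3 avg.py
python3 -m jog '[{"rotation":[0,8,0],"offset":[0,0,0],"claw":0},{"rotation":[0,14,0],"offset":[0,0,0],"claw":0},{"rotation":[0,14,0],"offset":[0,0,0],"claw":0},{"rotation":[0,14,0],"offset":[0,0,0],"claw":0},{"rotation":[0,14,0],"offset":[0,0,0],"claw":0},{"rotation":[0,6,0],"offset":[0,0,0],"claw":0},{"rotation":[0,0,0],"offset":[0,0,0],"claw":0},{"rotation":[0,0,0],"offset":[0,0,0],"claw":0},{"rotation":[0,0,0],"offset":[0,0,0],"claw":0}]'; python3 avg.py
python3 -m jog '[{"rotation":[0,-8,0],"offset":[0,0,0],"claw":0},{"rotation":[0,-14,0],"offset":[0,0,0],"claw":0},{"rotation":[0,-14,0],"offset":[0,0,0],"claw":0},{"rotation":[0,-14,0],"offset":[0,0,0],"claw":0},{"rotation":[0,-14,0],"offset":[0,0,0],"claw":0},{"rotation":[0,-6,0],"offset":[0,0,0],"claw":0},{"rotation":[0,0,0],"offset":[0,0,0],"claw":0},{"rotation":[0,0,0],"offset":[0,0,0],"claw":0},{"rotation":[0,0,0],"offset":[0,0,0],"claw":0}]'; python3 avg.py;python3 st.py .4685 .0470 .0418
```

```text
clock: 14.8
eef_pos: [0.4678, 0.0463, 0.3505]
orientation: [0.09, -3.138, 0.001]
contact_force: [0.5, -0.2, -7.0]
finger_gap: 0.0577
15.3 tilt 0.06846718373060945 My [ 0.04  -0.003  0.005 -0.081  0.046 -0.02   0.02  -0.     0.059  0.009] mean [-0.029  0.008 -0.   ] sd [0.033 0.038 0.022] F [-0.105 -0.075  6.484]
clock: 16.2
eef_pos: [0.4677, 0.0464, 0.3522]
orientation: [0.091, -3.137, -0.001]
contact_force: [1.0, -0.3, -7.0]
finger_gap: 0.0577
16.7 tilt 0.07498438013641423 My [-0.034 -0.024  0.005 -0.031  0.001 -0.004  0.011  0.048  0.032  0.001] mean [-0.027  0.001 -0.01 ] sd [0.031 0.025 0.036] F [-0.227  0.153  6.749]
clock: 17.6
eef_pos: [0.4689, 0.0465, 0.3516]
orientation: [-0.09, 3.139, -0.002]
contact_force: [0.1, -0.6, -6.6]
finger_gap: 0.0577
18.1 tilt 0.023182876133050884 My [ 0.035  0.025  0.024  0.026  0.014  0.016  0.049  0.009 -0.05  -0.024] mean [-0.028  0.012 -0.006] sd [0.025 0.028 0.045] F [0.267 0.154 6.333]
18.1 tcp [0.4682 0.0464 0.3519] gap 0.05775285034024285 qv 0.0025534763563199604
[[-0.9984 -0.0574 -0.0004]
 [-0.0574  0.9984 -0.0002]
 [ 0.0004 -0.0002 -1.    ]]
grasp [0.4682 0.0464 0.1879] yaw of y 3.29063148700137 q [-0.6419  0.0138  0.4539  1.9462 -0.0064  1.1835  1.4427]
tool F [0.3024 0.4543 7.2339] tool M [ 0.0227 -0.0244  0.0011]
need tool mm [ -0.4116   0.6235 146.1312]
```

Case 2 is quiet: its level moment stays at 0.00–0.01 N m after both tilts. I lower it to the grasp height it had (0.0433) and release.

```bash
python3 -m jog '[{"rotation":[0,0,0],"offset":[0,0.5,40],"claw":0},{"rotation":[0,0,0],"offset":[0,0.5,85],"claw":0},{"rotation":[0,0,0],"offset":[0,0.5,115],"claw":0},{"rotation":[0,0,0],"offset":[0,0.5,132],"claw":0},{"rotation":[0,0,0],"offset":[0,0.5,138],"claw":0},{"rotation":[0,0,0],"offset":[0,0.5,142],"claw":0},{"rotation":[0,0,0],"offset":[0,0.5,144],"claw":0},{"rotation":[0,0,0],"offset":[0,0.5,145],"claw":0},{"rotation":[0,0,0],"offset":[0,0.5,145],"claw":0},{"rotation":[0,0,0],"offset":[0,0.5,145],"claw":0}]'; python3 st.py .4685 .0470 .0433
```

```text
clock: 19.1
eef_pos: [0.4684, 0.0469, 0.2074]
orientation: [-0.09, 3.14, -0.0]
contact_force: [-0.3, -0.9, -6.3]
finger_gap: 0.0577
19.1 tcp [0.4684 0.0469 0.2074] gap 0.05769533947331088 qv 0.002637478552812899
[[-0.9983 -0.0574  0.0001]
 [-0.0574  0.9983 -0.    ]
 [-0.0001 -0.     -1.    ]]
grasp [0.4684 0.0469 0.0434] yaw of y 3.292827070836749 q [-0.6073  0.2264  0.4493  2.0835 -0.1292  0.8575  1.545 ]
tool F [ 0.341  -0.9012  6.3183] tool M [-0.038   0.0164 -0.0159]
need tool mm [-0.0963  0.0511  0.075 ]
```

```bash
python3 -m jog '[{"rotation":[0,0,0],"offset":[0,0,1],"claw":0},{"rotation":[0,0,0],"offset":[0,0,1],"claw":0},{"rotation":[0,0,0],"offset":[0,0,1],"claw":1},{"rotation":[0,0,0],"offset":[0,0,1],"claw":1},{"rotation":[0,0,0],"offset":[0,0,1],"claw":1},{"rotation":[0,0,0],"offset":[0,0,1],"claw":1},{"rotation":[0,0,0],"offset":[0,0,1],"claw":1},{"rotation":[0,0,0],"offset":[0,0,-30],"claw":1},{"rotation":[0,0,0],"offset":[0,0,-70],"claw":1},{"rotation":[0,0,0],"offset":[0,0,-87],"claw":1}]'
python3 -m jog '[{"rotation":[0,0,0],"offset":[0,-45,0],"claw":1},{"rotation":[0,0,0],"offset":[0,-90,0],"claw":1},{"rotation":[0,0,0],"offset":[0,-105,0],"claw":1},{"rotation":[0,0,0],"offset":[0,-105,0],"claw":1},{"rotation":[0,0,0],"offset":[0,-105,0],"claw":1}]'; python3 st.py .4747 -.0576 .0415
python3 - <<'E'
from h import *
f=r.grab_frame("scene")["frame"]
cv2.imwrite("pics/a4.png",cv2.resize(f[130:250,280:460],None,fx=4.4,fy=4.4))
E
```

```text
clock: 20.1
eef_pos: [0.469, 0.0468, 0.2968]
orientation: [-0.089, 3.138, 0.001]
contact_force: [0.2, -0.2, -0.7]
finger_gap: 0.0872
clock: 20.6
eef_pos: [0.4742, -0.0575, 0.2938]
orientation: [0.09, -3.139, 0.0]
contact_force: [0.2, 0.1, -0.7]
finger_gap: 0.0872
20.6 tcp [ 0.4742 -0.0575  0.2938] gap 0.08718573951266946 qv 0.018629506736253104
[[-0.9984 -0.057  -0.001 ]
 [-0.057   0.9984 -0.0002]
 [ 0.001  -0.0001 -1.    ]]
grasp [ 0.4741 -0.0576  0.1298] yaw of y 3.2701008617785337 q [-0.5074  0.1044  0.5659  2.0005 -0.064   1.0548  1.7156]
tool F [-0.2072  0.1108  0.7453] tool M [-0.0205 -0.0318  0.047 ]
need tool mm [-0.7073 -0.0567 88.2802]
```

View pics/a4.png

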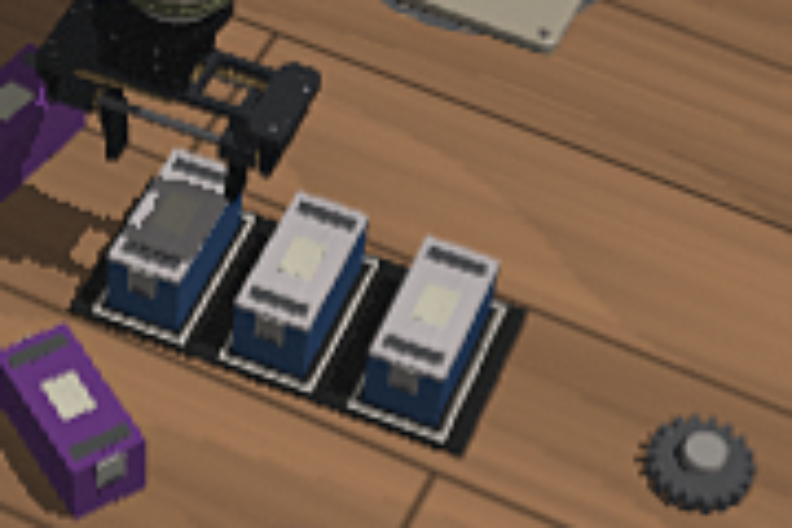

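Cases 1 and 2 stand in their bays, and the jaws straddle case 3 (170,220). The purple look-alike lies about 0.18 m away in y, so it is clear.

```bash
python3 -m jog '[{"rotation":[0,0,0],"offset":[0,0,35],"claw":1},{"rotation":[0,0,0],"offset":[0,0,65],"claw":1},{"rotation":[0,0,0],"offset":[0,0,82],"claw":1},{"rotation":[0,0,0],"offset":[0,0,88],"claw":1},{"rotation":[0,0,0],"offset":[0,0,88],"claw":1},{"rotation":[0,0,0],"offset":[0,0,88],"claw":0},{"rotation":[0,0,0],"offset":[0,0,88],"claw":0},{"rotation":[0,0,0],"offset":[0,0,88],"claw":0},{"rotation":[0,0,0],"offset":[0,0,88],"claw":0},{"rotation":[0,0,0],"offset":[0,0,88],"claw":0}]' 50; python3 st.py .4747 -.0576 .0415
```

```text
clock: 21.65
eef_pos: [0.4744, -0.0575, 0.2063]
orientation: [0.091, -3.14, -0.001]
contact_force: [-1.2, 2.9, 4.8]
finger_gap: 0.0576
21.65 tcp [ 0.4744 -0.0575  0.2063] gap 0.05760784169077961 qv 0.0030269772829322776
[[-0.9983 -0.0576 -0.0002]
 [-0.0576  0.9983  0.0005]
 [ 0.0002  0.0005 -1.    ]]
grasp [ 0.4743 -0.0574  0.0423] yaw of y 3.3045883323793914 q [-0.4698  0.2538  0.5478  2.0707 -0.1739  0.8608  1.8061]
tool F [ 1.0254  3.0136 -4.7625] tool M [-0.684   0.1799 -0.0003]
need tool mm [-0.3422 -0.2353  0.7993]
```

```bash
python3 -m jog '[{"rotation":[0,0,0],"offset":[0,0,-20],"claw":0},{"rotation":[0,0,0],"offset":[0,0,-50],"claw":0},{"rotation":[0,0,0],"offset":[0,0,-90],"claw":0},{"rotation":[0,0,0],"offset":[0,0,-130],"claw":0},{"rotation":[0,0,0],"offset":[0,0,-145],"claw":0},{"rotation":[0,0,0],"offset":[0,0,-145],"claw":0},{"rotation":[0,0,0],"offset":[0,0,-145],"claw":0}]'; python3 avg.py
python3 -m jog '[{"rotation":[0,8,0],"offset":[0,0,0],"claw":0},{"rotation":[0,14,0],"offset":[0,0,0],"claw":0},{"rotation":[0,14,0],"offset":[0,0,0],"claw":0},{"rotation":[0,14,0],"offset":[0,0,0],"claw":0},{"rotation":[0,14,0],"offset":[0,0,0],"claw":0},{"rotation":[0,6,0],"offset":[0,0,0],"claw":0},{"rotation":[0,0,0],"offset":[0,0,0],"claw":0},{"rotation":[0,0,0],"offset":[0,0,0],"claw":0},{"rotation":[0,0,0],"offset":[0,0,0],"claw":0}]'; python3 avg.py
python3 -m jog '[{"rotation":[0,-8,0],"offset":[0,0,0],"claw":0},{"rotation":[0,-14,0],"offset":[0,0,0],"claw":0},{"rotation":[0,-14,0],"offset":[0,0,0],"claw":0},{"rotation":[0,-14,0],"offset":[0,0,0],"claw":0},{"rotation":[0,-14,0],"offset":[0,0,0],"claw":0},{"rotation":[0,-6,0],"offset":[0,0,0],"claw":0},{"rotation":[0,0,0],"offset":[0,0,0],"claw":0},{"rotation":[0,0,0],"offset":[0,0,0],"claw":0},{"rotation":[0,0,0],"offset":[0,0,0],"claw":0}]'; python3 avg.py;python3 st.py .4747 -.0576 .0420
```

```text
clock: 22.35
eef_pos: [0.4737, -0.0579, 0.3496]
orientation: [0.09, -3.138, 0.001]
contact_force: [-0.6, -0.0, -7.2]
finger_gap: 0.0574
22.85 tilt 0.0695687266822606 My [ 0.057  0.047 -0.035  0.003 -0.01  -0.037  0.007 -0.019 -0.008 -0.022] mean [-0.03  -0.002 -0.013] sd [0.013 0.03  0.025] F [0.    0.083 6.023]
clock: 23.75
eef_pos: [0.4737, -0.0579, 0.3512]
orientation: [0.09, -3.138, -0.001]
contact_force: [-0.2, 0.4, -6.1]
finger_gap: 0.0578
24.25 tilt 0.08179770536276247 My [ 0.023 -0.038  0.011 -0.058 -0.004  0.006 -0.051  0.025  0.02  -0.058] mean [-0.029 -0.013  0.016] sd [0.024 0.033 0.035] F [-0.226  0.022  6.508]
clock: 25.15
eef_pos: [0.4749, -0.0579, 0.3506]
orientation: [-0.09, 3.139, -0.002]
contact_force: [0.2, -0.3, -6.0]
finger_gap: 0.0576
25.65 tilt 0.01878970995946891 My [-0.02  -0.     0.024  0.022  0.016 -0.001  0.046 -0.002 -0.005 -0.007] mean [-0.032  0.007  0.005] sd [0.017 0.019 0.03 ] F [-0.097  0.199  6.246]
25.65 tcp [ 0.4743 -0.0579  0.351 ] gap 0.05766451869862029 qv 0.0031440118433968215
[[-0.9984 -0.0574 -0.0003]
 [-0.0574  0.9984 -0.0002]
 [ 0.0003 -0.0002 -1.    ]]
grasp [ 0.4742 -0.0579  0.187 ] yaw of y 3.2891402926433027 q [-0.5425  0.0297  0.5851  1.9361 -0.0174  1.1811  1.6771]
tool F [-0.1135 -0.1483  5.8986] tool M [-0.0106 -0.0073 -0.0044]
need tool mm [ -0.5476   0.3259 145.0073]
```

Case 3 is quiet too. I put it back.

```bash
python3 -m jog '[{"rotation":[0,0,0],"offset":[0,0.3,40],"claw":0},{"rotation":[0,0,0],"offset":[0,0.3,85],"claw":0},{"rotation":[0,0,0],"offset":[0,0.3,115],"claw":0},{"rotation":[0,0,0],"offset":[0,0.3,132],"claw":0},{"rotation":[0,0,0],"offset":[0,0.3,138],"claw":0},{"rotation":[0,0,0],"offset":[0,0.3,142],"claw":0},{"rotation":[0,0,0],"offset":[0,0.3,144],"claw":0},{"rotation":[0,0,0],"offset":[0,0.3,145.5],"claw":0},{"rotation":[0,0,0],"offset":[0,0.3,145.5],"claw":0},{"rotation":[0,0,0],"offset":[0,0.3,145.5],"claw":0}]'; python3 st.py .4747 -.0576 .0423
python3 -m jog '[{"rotation":[0,0,0],"offset":[0,0,0.5],"claw":0},{"rotation":[0,0,0],"offset":[0,0,0.5],"claw":1},{"rotation":[0,0,0],"offset":[0,0,0.5],"claw":1},{"rotation":[0,0,0],"offset":[0,0,0.5],"claw":1},{"rotation":[0,0,0],"offset":[0,0,0.5],"claw":1},{"rotation":[0,0,0],"offset":[0,0,0.5],"claw":1},{"rotation":[0,0,0],"offset":[0,0,-30],"claw":1},{"rotation":[0,0,0],"offset":[0,0,-70],"claw":1},{"rotation":[0,0,0],"offset":[0,0,-87],"claw":1},{"rotation":[0,0,0],"offset":[0,0,-87],"claw":1}]'
python3 st.py .4635 .1520 .0415
```

```text
clock: 26.65
eef_pos: [0.4747, -0.0577, 0.2063]
orientation: [-0.09, 3.139, 0.0]
contact_force: [-1.8, 0.2, 2.6]
finger_gap: 0.0578
26.65 tcp [ 0.4747 -0.0577  0.2063] gap 0.05784507649621741 qv 0.001663179949773358
[[-0.9984 -0.0573  0.0009]
 [-0.0573  0.9984  0.    ]
 [-0.0009 -0.     -1.    ]]
grasp [ 0.4749 -0.0577  0.0423] yaw of y 3.2843279319310077 q [-0.4897  0.2568  0.5707  2.0713 -0.1822  0.8601  1.8135]
tool F [ 1.8127  0.3334 -2.5742] tool M [-0.2463  0.4065  0.0173]
need tool mm [0.1538 0.0715 0.0088]
clock: 27.65
eef_pos: [0.4751, -0.0578, 0.2948]
orientation: [-0.09, 3.137, 0.001]
contact_force: [0.8, -0.7, -0.7]
finger_gap: 0.0868
27.65 tcp [ 0.4751 -0.0578  0.2948] gap 0.08678211987531154 qv 0.04934033388839086
[[-0.9983 -0.0573  0.0038]
 [-0.0573  0.9984  0.0006]
 [-0.0038  0.0004 -1.    ]]
grasp [ 0.4757 -0.0577  0.1308] yaw of y 3.2871132289815943 q [-0.5405  0.1042  0.6022  2.0007 -0.0689  1.0522  1.7212]
tool F [-0.7838 -0.7491  0.6795] tool M [-0.0333 -0.0196 -0.0192]
need tool mm [  0.528  209.974   89.3613]
```

```bash
python3 -m jog '[{"rotation":[0,0,0],"offset":[0,45,0],"claw":1},{"rotation":[0,0,0],"offset":[0,90,0],"claw":1},{"rotation":[0,0,0],"offset":[0,135,0],"claw":1},{"rotation":[0,0,0],"offset":[0,180,0],"claw":1},{"rotation":[0,0,0],"offset":[0,210,0],"claw":1},{"rotation":[0,0,0],"offset":[0,210,0],"claw":1},{"rotation":[0,0,0],"offset":[0,210,0],"claw":1}]'; python3 st.py .4635 .1520 .0415
python3 - <<'E'
from h import *
f=r.grab_frame("scene")["frame"]
cv2.imwrite("pics/a5.png",cv2.resize(f[130:250,280:460],None,fx=4.4,fy=4.4))
E
```

```text
clock: 28.35
eef_pos: [0.4619, 0.1522, 0.2912]
orientation: [0.092, -3.138, 0.002]
contact_force: [0.3, -0.5, -0.2]
finger_gap: 0.0871
28.35 tcp [0.4619 0.1522 0.2912] gap 0.08711677125362975 qv 0.028476553553854644
[[-0.9983 -0.0586 -0.0022]
 [-0.0586  0.9983 -0.0016]
 [ 0.0023 -0.0015 -1.    ]]
grasp [0.4615 0.1519 0.1272] yaw of y 3.359461944681775 q [-0.7996  0.1264  0.4151  1.9758 -0.0578  1.0534  1.2706]
tool F [-0.3093 -0.5331  0.2306] tool M [ 0.0457  0.0725 -0.01  ]
need tool mm [-2.1954  0.1081 85.729 ]
```

View pics/a5.png

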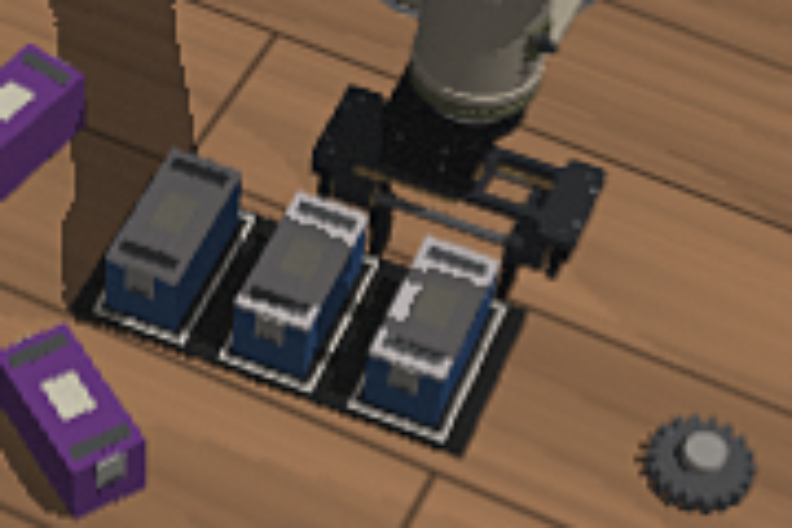

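All three cases stand in their bays, and the jaws are over case 1. I grip it again and lift.

```bash
python3 -m jog '[{"rotation":[0,0,0],"offset":[-1,0,35],"claw":1},{"rotation":[0,0,0],"offset":[-1,0,65],"claw":1},{"rotation":[0,0,0],"offset":[-1,0,80],"claw":1},{"rotation":[0,0,0],"offset":[-1,0,85],"claw":1},{"rotation":[0,0,0],"offset":[-1,0,85],"claw":1},{"rotation":[0,0,0],"offset":[-1,0,85],"claw":0},{"rotation":[0,0,0],"offset":[-1,0,85],"claw":0},{"rotation":[0,0,0],"offset":[-1,0,85],"claw":0},{"rotation":[0,0,0],"offset":[-1,0,85],"claw":0},{"rotation":[0,0,0],"offset":[-1,0,85],"claw":0}]' 50; python3 st.py .4635 .1520 .0415
python3 -m jog '[{"rotation":[0,0,0],"offset":[0,0,-20],"claw":0},{"rotation":[0,0,0],"offset":[0,0,-50],"claw":0},{"rotation":[0,0,0],"offset":[0,0,-90],"claw":0},{"rotation":[0,0,0],"offset":[0,0,-130],"claw":0},{"rotation":[0,0,0],"offset":[0,0,-145],"claw":0},{"rotation":[0,0,0],"offset":[0,0,-145],"claw":0},{"rotation":[0,0,0],"offset":[0,0,-145],"claw":0}]'; python3 st.py .6885 .153 .19
```

```text
clock: 29.4
eef_pos: [0.4632, 0.1522, 0.2076]
orientation: [0.09, -3.14, -0.0]
contact_force: [-0.5, -0.5, 3.9]
finger_gap: 0.0579
29.4 tcp [0.4632 0.1522 0.2076] gap 0.057930249618831246 qv 0.0031291379782783305
[[-0.9984 -0.0574 -0.0004]
 [-0.0574  0.9984  0.    ]
 [ 0.0003  0.     -1.    ]]
grasp [0.4632 0.1522 0.0436] yaw of y 3.288940793508731 q [-0.7737  0.2583  0.4023  2.04   -0.1317  0.8678  1.3303]
tool F [ 0.4975 -0.4461 -3.9093] tool M [-0.0092  0.1713  0.064 ]
need tool mm [-0.3134 -0.1965  2.1491]
clock: 30.1
eef_pos: [0.4627, 0.152, 0.351]
orientation: [0.09, -3.138, 0.002]
contact_force: [-0.4, 0.1, -7.0]
finger_gap: 0.0573
30.1 tcp [0.4627 0.152  0.351 ] gap 0.057250781392009495 qv 0.020275309893855283
[[-0.9983 -0.0576 -0.0024]
 [-0.0576  0.9983 -0.0012]
 [ 0.0025 -0.0011 -1.    ]]
grasp [0.4624 0.1518 0.187 ] yaw of y 3.300504684460264 q [-0.8163  0.0582  0.4223  1.907  -0.0256  1.1843  1.2435]
tool F [0.3882 0.0951 7.0404] tool M [-0.015  -0.065   0.0025]
need tool mm [-225.8321  -11.8722   -3.5586]
```

```bash
python3 -m jog '[{"rotation":[0,0,0],"offset":[-15,-1,0],"claw":0},{"rotation":[0,0,0],"offset":[-40,-2,0],"claw":0},{"rotation":[0,0,0],"offset":[-70,-4,0],"claw":0},{"rotation":[0,0,0],"offset":[-100,-5,0],"claw":0},{"rotation":[0,0,0],"offset":[-130,-7,0],"claw":0},{"rotation":[0,0,0],"offset":[-160,-9,0],"claw":0},{"rotation":[0,0,0],"offset":[-190,-10,0],"claw":0},{"rotation":[0,0,0],"offset":[-212,-11,0],"claw":0},{"rotation":[0,0,0],"offset":[-222,-12,0],"claw":0},{"rotation":[0,0,0],"offset":[-225,-12,0],"claw":0}]'
python3 -m jog '[{"rotation":[0,0,0],"offset":[0,0,0],"claw":0},{"rotation":[0,0,0],"offset":[0,0,0],"claw":0},{"rotation":[0,0,0],"offset":[0,0,0],"claw":0},{"rotation":[0,0,0],"offset":[0,0,0],"claw":0},{"rotation":[0,0,0],"offset":[0,0,0],"claw":0},{"rotation":[0,0,0],"offset":[0,0,0],"claw":0},{"rotation":[0,0,0],"offset":[0,0,0],"claw":0},{"rotation":[0,0,0],"offset":[0,0,0],"claw":0},{"rotation":[0,0,0],"offset":[0,0,0],"claw":0},{"rotation":[0,0,0],"offset":[0,0,0],"claw":0}]'; python3 avg.py; python3 st.py .6885 .153 .19
python3 - <<'E'
from h import *
f=r.grab_frame("scene")["frame"];cv2.imwrite("pics/e1.png",cv2.resize(f[120:320,240:480],None,fx=3,fy=3))
f=r.grab_frame("top")["frame"];cv2.imwrite("pics/e2.png",cv2.resize(f[140:270,180:370],None,fx=4.2,fy=4.2))
E
```

```text
clock: 31.1
eef_pos: [0.689, 0.1527, 0.3485]
orientation: [0.089, -3.135, 0.004]
contact_force: [0.3, -0.2, -6.3]
finger_gap: 0.0577
clock: 32.1
eef_pos: [0.6886, 0.153, 0.3521]
orientation: [0.09, -3.139, 0.001]
contact_force: [0.6, -0.1, -6.6]
finger_gap: 0.0576
32.6 tilt 0.04817405491088042 My [0.073 0.103 0.128 0.091 0.07  0.093 0.111 0.051 0.11  0.106] mean [-0.042  0.094 -0.005] sd [0.038 0.022 0.042] F [ 0.003 -0.067  6.299]
32.6 tcp [0.6886 0.1531 0.3521] gap 0.0577127464969314 qv 0.0007483639629910045
[[-0.9984 -0.0573 -0.0008]
 [-0.0573  0.9984 -0.0004]
 [ 0.0008 -0.0004 -1.    ]]
grasp [0.6884 0.153  0.1881] yaw of y 3.285619207752413 q [-0.5895  0.5691  0.4659  1.3067 -0.252   1.3243  1.5023]
tool F [ 0.4876 -0.141   6.7426] tool M [-0.0811  0.1065  0.0483]
need tool mm [-0.0661  0.0071 -1.877 ]
```

View pics/e1.png

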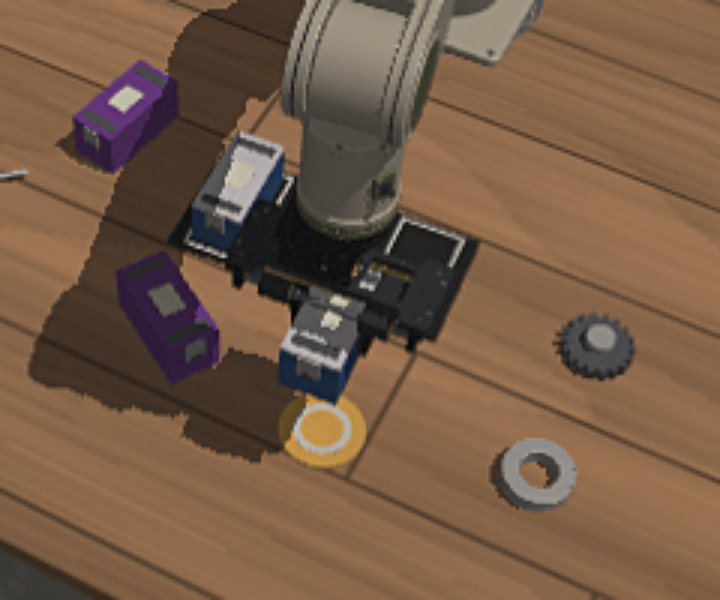

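View pics/e2.png

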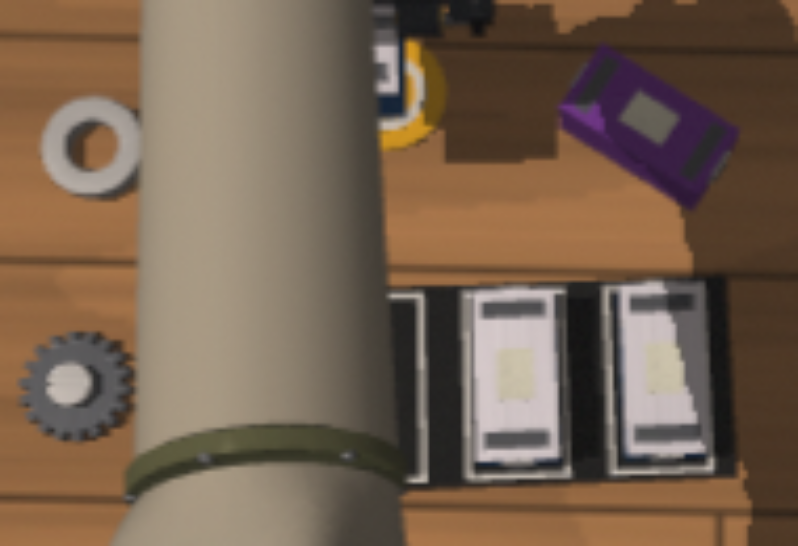

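Case 1 is held level above the disc. The scene crop shows it at (320,345) with the disc at (322,430). In the top crop, cases 2 (514,375) and 3 (662,370) are centred in their bays, and the gear and bearing are unmoved. The ball's +0.09 N m offset is still there. I hand in.

```bash
python3 - <<'E'
from h import *
s=r.sense();print(s["clock"],s["finger_gap"],abs(s["qvel"]).max());print(r.finish_job())
E
```

```text
32.7 0.0573490104320698 0.0011489689750963136
the job is handed in; nothing more can be done
None
```

The rattling case is the left one, case 1, and I handed in at 32.7 s while holding it level and still over the yellow disc.

**How I found it:** I lifted, rocked and set back all three cases, left to right. In case 1 the moment measured with the case level flipped between +0.11 and -0.12 N m depending on the last tilt, and there was one 2.4 N m knock. Cases 2 and 3 stayed within about 0.01 N m.

**Last checks:**
- **Case 1:** the grasp point is within 1 mm of the disc centre I measured, and about 0.19 m above the bench. The grip opening is 57–58 mm, the arm is still, and the ball's +0.09 N m offset still shows.
- **Cases 2 and 3:** both stand upright and centred in their bays in the top view.
- **Bystanders:** the gear, bearing and nearest purple look-alike are where they were at the start. The oil bottle and screwdriver were not in the last close pictures, but the arm never went near them.

**What disagreed on the way:** my first readings on case 1 looked quiet, because the pull of the tilt masked the ball's opposite effect. Averaged readings with the case level corrected that before I put it down. One row also lifted case 1 about 50 mm higher than I intended, with no effect on the result.

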